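Clip the washed flask onto the drying eye

ROBOT

A 7-joint arm with a two-finger parallel gripper is mounted at the origin on the work surface. World frame = base frame: x ahead of the robot, y to its left, z up, the work surface at z = 0. Lengths are in mm, angles in rad, forces in N, time in s.
With the tool pointing down it reaches from about 400 to 875 mm from the base axis. Payload 4.4 kg.
Tool frame: the origin (TCP) lies midway between the tips of the shut fingers; the grasp point (between the pads) lies 19 mm behind it; z points along the fingers, y is the line along which they close (so a half turn about z gives the same grasp; the last joint's range is limited). The gripper opens to 85 mm and grips with 20 to 120 N. Pads are 22 mm wide; open, the fingers measure 114 mm over their backs; the gripper's body (76 mm by 85 mm) begins 54 mm behind the grasp point. The pads swing forward as they close: fully open they stand 13 mm farther back than shut.
Start: joints at [1.267, 0.628, 0.038, 1.517, -0.027, 0.996, -0.02], TCP at [153.145, -631.716, 231.313] pointing down, gripper open.
Joint ranges: [-3.06, 3.06], [-0.37, 2.12], [-1.25, 1.32], [0.18, 2.47], [-1.1, 4.24], [0.23, 1.98], [-2.94, 2.94]. Speed limits (rad/s): [2.57, 2.57, 3.14, 3.14, 3.14, 3.14, 3.14].

INTERFACE

Orientations are given as [roll, pitch, yaw] about the fixed x, y, z axes, in that order (R = Rz(yaw) Ry(pitch) Rx(roll)).
In Python, from cell import readout, optics, order gives the robot as it stands.
- The arm moves only by the shell command python3 -m jog 'ROWS'. ROWS is a JSON object of lists of equal length, an entry for each row: "claw": the opening, from 0 (shut) to 1 (fully open); "xyz": the shift along the tool's x, y, z each as a share of 0.1 m, from -1 to 1, a list of three; "twist": the turn, a rotation vector about the tool's x, y, z each as a share of 180 degrees, from -1 to 1, a list of three. A call has 1 to 12 rows; each row shifts and turns the commanded pose from where the row before left it, along the tool's axes as they then stand; what a row does not reach is not made up. A row lasts 1/8 s, in which the tool goes at most 62.5 mm and 10.7 degrees, less where a joint would pass 70% of its speed; a pose out of reach is approached as far as the arm can. A call with a number of a shift or a turn outside -1 to 1 is refused whole. A call with a gripper value outside its range is refused whole. The fingers move at their own pace and stop on an object; the grip force is fixed at half the most. Time passes only in rows, so rows that do not move let the fingers close. It gives the time, the measured TCP pose, the force, the opening and the grip force at its end, in the units of the state.
- readout.read_state(): the state, without advancing time (a new reading comes with each control period).
- optics.get_image(name): name is "scene" or "top" or "wrist"; returns a dict with "color" (420x560x3 uint8, red, green, blue), "fovy" (degrees; the focal length in pixels is half the picture's height over the tangent of half this angle, whatever the lens; pixels are square), "cx", "cy" (the principal point, pixels), "view" (4x4, takes a point from world to camera coordinates). Camera axes: x right, y up, looking along -z (the intrinsics and any distortion apply to the point x, -y, -z); pixel columns grow to the right and rows downward; lengths in mm; the calibration is good to about 2 mm. The wrist camera is an equidistant fisheye: a pixel r from the principal point sees the ray r / f radians off the axis. A picture is of the moment at which its call begins. There is no depth.
- order.finish_job(): hands the job in; it is judged then, once.
Trained networks look in the newest picture that a camera, given by its name, has taken for a name from the list of things; names that differ only in an ending like _2 or _b are one class to them, and where a whole thing is asked for, a point or a joint stands for the part that bears it (a point fixed in the world has none). Each returns a list of dicts, best first, with "score" (0 to 1); they miss things now and then, are a little off and sometimes report something else, mostly with a low value. They report only what shows in the picture. A call takes as long as a camera call. They do not tell look-alikes from the thing itself.
- optics.boxes_of(camera, label): "rect" ([left, top, width, height] in pixels, round what is visible of it).
The state is a dict: "clock": time; "qpos": joint angles; "qd": joint speeds; "tau": joint torques, N m; "eef_pos": TCP position; "tool_rot": TCP orientation; "force": force on the tool from outside, world axes, zero at the start; "torque": the same for the moment, N m; "width": finger opening in mm; "gripper_force": force on a finger pad.
Only numpy, scipy, OpenCV 4.12 (cv2) and the standard library are available. Lean on these libraries where they do the work, as an engineer would, in place of code of your own. Each camera call takes 0.05 s, during which the arm holds its last target. There are 200 camera calls.

TASK

Hang the pink flask up to dry: clip the snap hook on its top onto the steel eye of the drying stand, pressing the sprung gate in against the eye's front bar so that the bar ends up inside the loop with the gate snapped fully shut. Leave the flask hanging freely and still over the drip tray, do not force it hard against the stand, and leave everything else on the table where it stands.

Things in the scene. Friction and masses are not known exactly. Their poses are not given: they have to be found in the camera images.
- pink_flask: Pink drinking flask, 140 to 260 g, standing upright. Origin: centre of its underside, z up. Body 60 mm across, 91 mm high; steel cap 44 mm across up to z 105. On the cap stands a rigid snap hook: a flat loop in the flask's x-z plane, 40 mm wide in x, 10 mm thick in y. Its +x side is the gate; this faces away from the robot at the start, within 35 degrees.
- loop_top (a point): Top of the hook's opening: x 0, y 0, z 153 mm in the flask's frame. The opening is x -12 to +12, z 113 to 153 mm. Frame: foot bar z 105 to 113; spine x -20 to -12; nose x +12 to +20, hanging down from the top to z 141. The 28 mm gap between foot and nose is closed by the gate. When the flask hangs, this point rests on the eye's bar (bar centre 3 mm lower).
- grip (a point): Middle of the black grip tab that forms the top of the hook, at z 167 mm in the flask's frame: 40 mm along x, 14 mm thick in y, from z 153 to 181 mm. Grip it across y from above, firmly (about 50 N), with the fingertips no lower than z 156 so that they stay clear of the bar.
- gate (a joint): Sprung brass gate of the hook, 5 mm thick, hinged about y at flask x +14, z 114 mm, reaching up to z 140. 0 = shut (cannot swing outward); grows in rad as it is pushed inward, to 1.15 at most. Spring: 0.032 N m plus 0.08 N m per rad: 2 to 10 N on its middle. A bar pushed in there (z 129) to flask x +2 opens it to about 0.9 rad.
- gate_middle (a point): Middle of the shut gate, flask x +14, y 0, z 129 mm: the place to press on the eye's bar. With the bar in at flask x about +2, lower the flask about 21 mm: the bar rises past the gate's tip to the top of the opening and the gate snaps shut below it.
- stand: Drying stand fixed to the table: dark base, white drip tray (rim 26 mm high) and upright post, 16 mm across, black ball top at 262 mm. Origin: foot of the post at table height, z up. Tray and eye lie on its -x side, which faces the robot within 25 degrees. A red block clamped on the post carries the steel eye. Block and eye stay put under forces below 60 N.
- under_eye (a point): Point on the table (z 0) straight below the middle of the eye's front bar, at stand x -75, y 0 mm. The eye is a level, closed D ring of 6 mm round bar; its straight front bar runs 52 mm along the stand's y; the hole behind is 46 mm wide, 30 mm deep. Its height differs every time and is not reported: bar centre 200 to 240 mm above the table. See it or feel for it.
- blue_flask: Bystander: a blue flask of the same shape as the pink one; origin centre of its underside. It and the pink one may stand in each other's place.
- mug: Bystander: white ceramic mug, 80 mm across, 88 mm high; origin centre of its underside.
- tumbler: Bystander: amber tumbler, 68 mm across, 100 mm high; origin centre of its underside.
- bowl: Bystander: aluminium bowl, 170 mm across, 65 mm high; origin centre of its underside.
- kettle: Bystander: aluminium kettle, 156 mm across, 166 mm high over its black handle, spout to its +x; origin centre of its underside.
- oil: Bystander: amber oil bottle, 68 mm across, 200 mm high, red cap; origin centre of its underside.
- pickles: Bystander: green jar, 76 mm across, 110 mm high, white cap; origin centre of its underside.
- spoon: Bystander: steel spoon with a wooden handle, lying flat, handle to its -x.
There are look-alikes about, which are no part of the job. Leave any green look-alike of the pink_flask alone.

How it is judged:
By the outcome, as a careful person would: the job done as asked, in the order asked, and still so for the second after the job is handed in, with the robot touching nothing.
It also fails if it takes over 64 s, if anything falls off the work surface, if the arm or the gripper's body presses on something with over 40 N, if the wrist force passes 120 N, or if a joint passes its speed limit or range.

## Working session

There is one attempt and no reset: what is moved stays moved. The work goes in short steps, Python scripts to look and compute and a shell command to move; the robot and the scene stay as the last step left them, time stands still between calls to the robot, and variables do not carry over. Pictures are saved under pics/ and viewed, at most 10 in all, crops included, and the job is handed in when it is done.

```bash
mkdir -p pics; ls
cat > h.py <<'E'
import numpy as np, cv2
from cell import readout, optics, order
def shot(cam,fn=None):
    d=optics.get_image(cam)
    if fn: cv2.imwrite('pics/'+fn,cv2.cvtColor(d['color'],cv2.COLOR_RGB2BGR))
    return d
def foc(d): return d['color'].shape[0]/2/np.tan(np.radians(d['fovy'])/2)
def ray(d,u,v,fish=False):
    f=foc(d); x=(u-d['cx'])/f; y=(v-d['cy'])/f
    if fish:
        r=np.hypot(x,y); s=np.sin(r)/r if r>1e-9 else 1; c=np.array([x*s,-y*s,-np.cos(r)])
    else: c=np.array([x,-y,-1.])
    V=np.array(d['view']); R=V[:3,:3]; o=-R.T@V[:3,3]; w=R.T@c
    return o,w/np.linalg.norm(w)
def proj(d,p,fish=False):
    V=np.array(d['view']); c=V[:3,:3]@np.asarray(p,float)+V[:3,3]; f=foc(d); x,y,z=c[0],-c[1],-c[2]
    if fish:
        r=np.hypot(x,y); t=np.arctan2(r,z); k=t/max(r,1e-9)
        return np.array([d['cx']+f*x*k,d['cy']+f*y*k])
    return np.array([d['cx']+f*x/z,d['cy']+f*y/z])
def atz(d,u,v,z,fish=False):
    o,w=ray(d,u,v,fish); return o+w*(z-o[2])/w[2]
def tri(rs):
    A=0;b=0
    for o,w in rs:
        P=np.eye(3)-np.outer(w,w); A=A+P; b=b+P@o
    p=np.linalg.solve(A,b); return p,[float(np.linalg.norm((np.eye(3)-np.outer(w,w))@(p-o))) for o,w in rs]
E
python3 - <<'E'
from h import *
np.set_printoptions(precision=1,suppress=True)
for c in ['scene','top','wrist']:
    d=shot(c,c+'0.png'); o,w=ray(d,d['cx'],d['cy']); print(c,d['fovy'],d['cx'],d['cy'],o,w,{k for k in d})
    for l in ['pink_flask','stand','blue_flask','grip','gate','under_eye','mug','bowl','kettle','oil','pickles','tumbler','spoon']:
        if c=='wrist' and l not in('pink_flask','stand','grip'): continue
        print(l,[(np.round(b['rect']).tolist(),round(b['score'],2)) for b in optics.boxes_of(c,l)[:4]])
s=readout.read_state(); print(s)
E
python3 -c "
import cv2,numpy as np
a=[cv2.imread('pics/%s0.png'%c) for c in('scene','top')]
"
```

```text
pics
scene 55.6328470339437 277.54297305650783 212.94018233301173 [1085.9  789.9  932.2] [-0.4 -0.6 -0.7] {'view', 'cx', 'cy', 'fovy', 'color'}
pink_flask [([229.0, 125.0, 16.0, 48.0], 0.89), ([247.0, 135.0, 16.0, 50.0], 0.73)]
stand [([265.0, 212.0, 65.0, 86.0], 0.68), ([251.0, 128.0, 18.0, 30.0], 0.38)]
blue_flask [([239.0, 170.0, 14.0, 50.0], 0.66), ([220.0, 252.0, 29.0, 63.0], 0.52)]
grip [([230.0, 127.0, 16.0, 45.0], 0.81), ([245.0, 136.0, 16.0, 48.0], 0.64)]
gate [([218.0, 252.0, 30.0, 62.0], 0.57)]
under_eye [([263.0, 210.0, 69.0, 91.0], 0.93)]
mug [([172.0, 201.0, 26.0, 37.0], 0.93), ([245.0, 140.0, 19.0, 43.0], 0.49)]
bowl [([163.0, 160.0, 44.0, 30.0], 0.6)]
kettle [([319.0, 293.0, 69.0, 82.0], 0.8)]
oil [([219.0, 254.0, 29.0, 59.0], 0.66)]
pickles [([186.0, 230.0, 27.0, 36.0], 0.58)]
tumbler [([252.0, 128.0, 17.0, 29.0], 0.82)]
spoon [([359.0, 260.0, 36.0, 52.0], 0.58)]
top 43.06754010694834 273.42733610874893 210.33671090943014 [ 397.1   -3.  1817.1] [ 0.1  0.  -1. ] {'view', 'cx', 'cy', 'fovy', 'color'}
pink_flask [([391.0, 233.0, 24.0, 18.0], 0.91), ([356.0, 239.0, 24.0,
[... 648 characters left out ...]
0, 29.0], 0.61)]
tumbler [([403.0, 274.0, 25.0, 18.0], 0.71), ([203.0, 178.0, 41.0, 54.0], 0.49)]
spoon [([152.0, 239.0, 57.0, 27.0], 0.87)]
wrist 65.70646984690485 278.386170347439 205.7020803545242 [ 233.3 -611.6  373.5] [-0.3 -0.1 -0.9] {'view', 'cx', 'cy', 'fovy', 'color'}
pink_flask []
stand []
grip []
{'clock': 1.6, 'qpos': array([ 1.3,  0.6,  0. ,  1.5, -0. ,  1. , -0. ]), 'qd': array([-0.,  0., -0.,  0.,  0.,  0., -0.]), 'tau': array([ -0. , -56.3,   1.2, -19.4,   0. ,   0. ,   0. ]), 'eef_pos': array([ 153.1, -631.7,  231.3]), 'tool_rot': array([-3.1, -0. ,  0.2]), 'force': array([-0.6,  0.7, -0.8]), 'torque': array([-0., -0.,  0.]), 'gripper_force': 0.0, 'width': 85.41278114923873}
```

View pics/scene0.png

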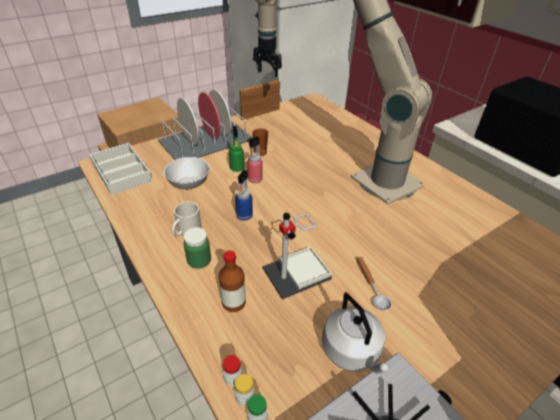

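View pics/top0.png

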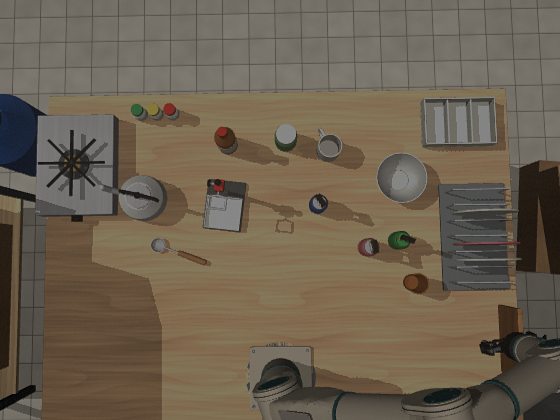

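The pink flask is at scene (255,165) and top (368,247), with the green look-alike close by at top (400,240). The blue flask is at top (318,204). The stand's post is at top (215,185), with the tray below it.

Run:
```python
from h import *
np.set_printoptions(precision=1,suppress=True)
s=cv2.imread('pics/scene0.png');t=cv2.imread('pics/top0.png')
def cr(i,x,y): return cv2.resize(i[y:y+75,x:x+100],(400,300),interpolation=cv2.INTER_CUBIC)
cv2.imwrite('pics/c1.png',np.vstack([np.hstack([cr(s,210,115),cr(s,255,200)]),np.hstack([cr(t,325,210),cr(t,180,165)])]))
d=optics.get_image('top');e=optics.get_image('scene')
print('pink',atz(d,368,247,130),atz(e,255,180,5)); print('green',atz(d,402,240,130)); print('post',atz(d,215,185,262), atz(e,287,216,262),atz(e,284,280,0))
w=optics.get_image('wrist');V=np.array(w['view']);st=readout.read_state();from scipy.spatial.transform import Rotation as R
Rt=R.from_euler('xyz',st['tool_rot']).as_matrix()
o=-V[:3,:3].T@V[:3,3]; print('cam in tool',Rt.T@(o-st['eef_pos']),'axis',Rt.T@(-V[2,:3]),'up',Rt.T@V[1,:3]); print(Rt,st['tool_rot'])
```

```text
pink [ 425.2 -285.2  130. ] [ 433.8 -282.5    5. ]
green [ 445.7 -393.1  130. ]
post [611.7 181.9 262. ] [627.7 188.6 262. ] [623. 183.   0.]
cam in tool [  82.7   -0.7 -142.2] axis [-0.3  0.   0.9] up [ 0.9 -0.   0.3]
[[ 1.   0.2  0. ]
 [ 0.2 -1.   0. ]
 [ 0.  -0.  -1. ]] [-3.1 -0.   0.2]
```

View pics/c1.png

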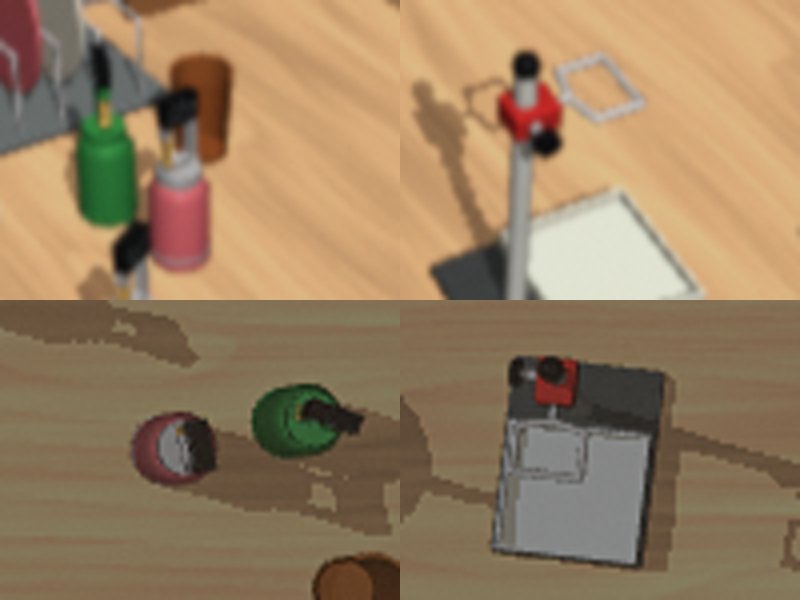

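```bash
cat >> h.py <<'E'
from scipy.spatial.transform import Rotation as Rot
def togo(p,yaw=None):
    s=readout.read_state(); R=Rot.from_euler('xyz',s['tool_rot'])
    print('tcp',np.round(s['eef_pos'],1),'rpy',np.round(s['tool_rot'],4),'F',np.round(s['force'],1),'w',round(s['width'],1),'t',s['clock'])
    print('tool shift /100mm',np.round(R.inv().apply(np.asarray(p)-s['eef_pos'])/100,3))
    if yaw is not None: print('twist/180',np.round((R.inv()*Rot.from_euler('xyz',[np.pi,0,yaw])).as_rotvec()/np.pi,4))
E
python3 -c "
from h import *
togo([390,-285,400])"
```

```text
tcp [ 153.1 -631.7  231.3] rpy [-3.1416e+00 -1.0000e-04  2.3780e-01] F [ 0.5 -0.4  0.5] w 85.3 t 1.75
tool shift /100mm [ 3.119 -2.812 -1.687]
```

```bash
python3 -m jog '{"claw":[1,1,1,1,1,1,1,1,1,1,1],"xyz":[[0,0,-0.5],[0,0,-0.5],[0,-0.2,-0.5],[0.39,-0.33,-0.187],[0.39,-0.33,0],[0.39,-0.33,0],[0.39,-0.33,0],[0.39,-0.33,0],[0.39,-0.32,0],[0.39,-0.32,0],[0.39,-0.32,0]],"twist":[[0,0,0],[0,0,0],[0,0,0],[0,0,0],[0,0,0],[0,0,0],[0,0,0],[0,0,0],[0,0,0],[0,0,0],[0,0,0]]}'
python3 -m jog '{"claw":[1],"xyz":[[0,0,0]],"twist":[[0,0,0]]}'
python3 - <<'E'
from h import *
w=shot('wrist','w1.png'); togo([0,0,0])
for l in ['pink_flask','grip']: print(l,[(np.round(b['rect']).tolist(),round(b['score'],2)) for b in optics.boxes_of('wrist',l)[:4]])
print(proj(w,[428,-284,167],True))
E
```

```text
clock: 3.12
eef_pos: [391.0, -283.7, 400.3]
tool_rot: [3.141, -0.001, 0.238]
force: [-0.1, 1.2, 0.3]
width: 85.3
gripper_force: 0.0
clock: 3.25
eef_pos: [392.8, -281.2, 400.3]
tool_rot: [-3.141, -0.002, 0.246]
force: [-0.2, -0.6, 0.2]
width: 85.4
gripper_force: 0.0
tcp [ 391.1 -283.8  400.2] rpy [ 3.1414e+00 -4.0000e-04  2.4190e-01] F [-0.  -0.5 -0.1] w 85.5 t 3.3
tool shift /100mm [-3.119 -3.692  4.   ]
pink_flask [([272.0, 116.0, 43.0, 46.0], 0.85), ([338.0, 119.0, 69.0, 46.0], 0.75)]
grip [([336.0, 116.0, 71.0, 50.0], 0.92), ([276.0, 116.0, 41.0, 48.0], 0.68)]
[288.6235387  142.33313456]
```

View pics/w1.png

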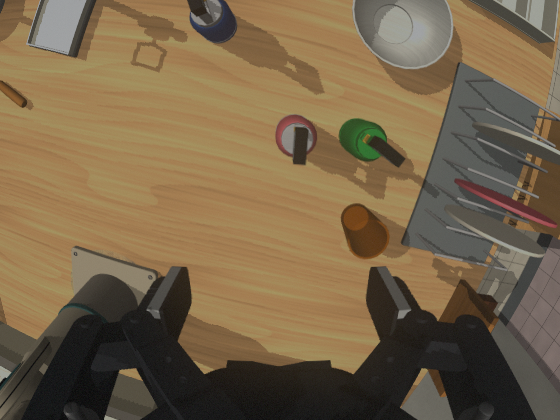

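The black tab of the pink flask spans (302,128) to (299,163) in the wrist image. Green stands to its right at (370,140), and the tumbler is at (365,230). I'll take a second, closer view from nearly overhead.

```bash
python3 -c "
from h import *
togo([350,-300,320],0.24)"
python3 -m jog '{"claw":[1,1,1],"xyz":[[-0.22,0.03,0.4],[-0.22,0.03,0.4],[0,0,0]],"twist":[[0,0,0],[0,0,0],[0,0,0]]}'
python3 - <<'E'
from h import *
w=shot('wrist','w2.png'); togo([0,0,0])
import pickle; pickle.dump(w,open('w2.pkl','wb'))
p=proj(w,[428,-284,170],True); print(p)
x,y=int(p[0])-70,int(p[1])-70
i=cv2.imread('pics/w2.png')[max(y,0):y+140,max(x,0):x+140]; print(max(x,0),max(y,0)); cv2.imwrite('pics/w2c.png',cv2.resize(i,None,fx=4,fy=4,interpolation=cv2.INTER_CUBIC))
E
```

```text
tcp [ 389.5 -286.1  400.1] rpy [3.1409e+00 7.0000e-04 2.3650e-01] F [ 0.3 -0.  -0. ] w 85.4 t 3.4
tool shift /100mm [-0.416  0.043  0.801]
twist/180 [ 0.0002  0.0002 -0.0011]
clock: 3.78
eef_pos: [344.9, -302.0, 318.0]
tool_rot: [-3.137, 0.005, 0.232]
force: [-0.0, 0.6, 0.3]
width: 85.4
gripper_force: 0.0
tcp [ 347.7 -302.3  319.9] rpy [-3.1406e+00  1.0000e-03  2.3400e-01] F [ 1.1 -0.   0.2] w 85.4 t 3.825
tool shift /100mm [-2.678 -3.744  3.206]
[281.40829526  96.04496983]
211 26
```

View pics/w2c.png

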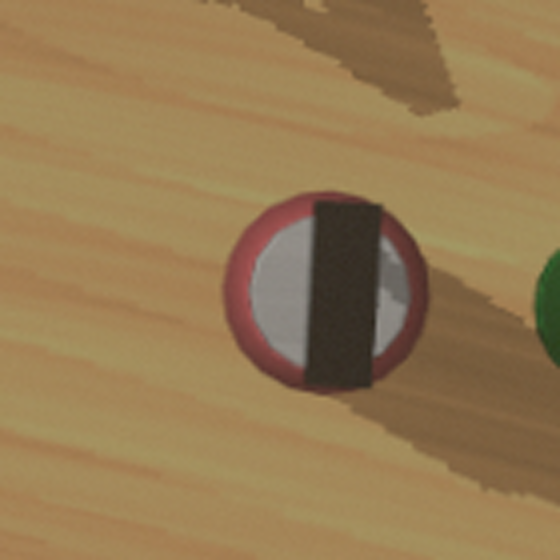

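Run:
```python
from h import *; import pickle
np.set_printoptions(precision=2,suppress=True)
w=pickle.load(open('w2.pkl','rb'))
px=lambda u,v:(211+(u+.5)/4-.5,26+(v+.5)/4-.5)
C=[px(315,202),px(382,206),px(371,388),px(305,385)]
P=np.array([atz(w,*c,181,True) for c in C]); c=P.mean(0)
print(P,c); f=(P[0]+P[1])/2;b=(P[2]+P[3])/2; print('len',np.linalg.norm(f-b),'wid',np.linalg.norm(P[0]-P[1]),np.linalg.norm(P[2]-P[3]))
d=f-b; yaw=np.arctan2(d[1],d[0]); print('yaw',yaw,np.degrees(yaw))
print('body',atz(w,*px(326.5,291.5),80,True))
s=optics.get_image('scene')
u,v=210+180/4,115+105/4
print('tri',tri([ray(w,*np.mean(C,0),True),ray(s,u,v)]), proj(s,[c[0],c[1],167]),(u,v))
togo([c[0],c[1],260],yaw)
```

```text
[[ 446.14 -286.48  181.  ]
 [ 448.75 -300.32  181.  ]
 [ 410.17 -307.42  181.  ]
 [ 407.43 -293.61  181.  ]] [ 428.12 -296.96  181.  ]
len 39.297636850639144 wid 14.079124656833033 14.078963336286936
yaw 0.1821505528066004 10.436457911793035
body [ 428.77 -297.13   80.  ]
tri (array([ 425.68, -295.92,  169.22]), [2.978884270780046, 2.9788842707799574]) [253.48 141.82] (255.0, 141.25)
tcp [ 349.4 -302.4  321. ] rpy [ 3.14 -0.    0.24] F [ 0.8 -1.   0.4] w 85.3 t 3.875
tool shift /100mm [0.78 0.13 0.61]
twist/180 [ 0.   -0.    0.02]
```

```bash
python3 -m jog '{"claw":[0.5,0.5,0.5,0.5,0.5],"xyz":[[0.39,0.065,0.2],[0.39,0.065,0.2],[0,0,0.4],[0,0,0.25],[0,0,0]],"twist":[[0,0,0],[0,0,0],[0,0,0.0175],[0,0,0],[0,0,0]]}'
python3 - <<'E'
from h import *
for k in range(3): togo([428.3,-297,158],0.182); shot('wrist')
E
```

```text
clock: 4.5
eef_pos: [428.7, -295.4, 215.0]
tool_rot: [-3.141, 0.0, 0.184]
force: [0.0, -1.0, 0.4]
width: 42.7
gripper_force: 0.0
tcp [ 428.7 -295.4  215. ] rpy [-3.1409e+00  1.0000e-04  1.8350e-01] F [ 0.  -1.   0.4] w 42.7 t 4.5
tool shift /100mm [-0.007  0.016  0.57 ]
twist/180 [-0.0002  0.      0.0005]
tcp [ 429.3 -295.9  216.1] rpy [ 3.1406e+00 -1.6000e-03  1.8340e-01] F [ 0.3 -0.   0.5] w 42.7 t 4.55
tool shift /100mm [-0.012  0.008  0.581]
twist/180 [ 0.0003 -0.0005  0.0004]
tcp [ 429.5 -296.2  216.7] rpy [ 3.1395e+00 -2.7000e-03  1.8310e-01] F [-0.4  1.3 -0.3] w 42.6 t 4.6
tool shift /100mm [-0.014  0.004  0.587]
twist/180 [ 0.0007 -0.0008  0.0003]
```

```bash
python3 -m jog '{"claw":[0.5,0.5,0.5,0.5,0.5,0,0,0,0,0,0],"xyz":[[-0.01,0.008,0.2],[0,0,0.2],[0,0,0.1],[0,0,0.08],[0,0,0],[0,0,0],[0,0,0],[0,0,0],[0,0,0],[0,0,0],[0,0,0]],"twist":[[0,0,0],[0,0,0],[0,0,0],[0,0,0],[0,0,0],[0,0,0],[0,0,0],[0,0,0],[0,0,0],[0,0,0],[0,0,0]]}'; python3 -c "
from h import *
togo([428.3,-297,158],0.182)"
```

```text
clock: 6.02
eef_pos: [427.5, -297.1, 157.7]
tool_rot: [3.14, -0.001, 0.183]
force: [0.7, -0.7, 6.1]
width: 12.7
gripper_force: 60.3
tcp [ 427.5 -297.1  157.7] rpy [ 3.1402e+00 -1.4000e-03  1.8270e-01] F [ 0.7 -0.7  6.1] w 12.7 t 6.025
tool shift /100mm [ 0.008  0.    -0.003]
twist/180 [ 0.0005 -0.0004  0.0002]
```

```bash
python3 -m jog '{"claw":[0,0,0,0,0],"xyz":[[0,0,-0.2],[0,0,-0.3],[0,0,-0.35],[0,0,-0.35],[0,0,0]],"twist":[[0,0,0],[0,0,0],[0,0,0],[0,0,0],[0,0,0]]}'; python3 -c "
from h import *
togo([440,60,280],0.2)"
```

```text
clock: 6.65
eef_pos: [427.7, -297.0, 278.8]
tool_rot: [3.139, -0.003, 0.183]
force: [0.1, 0.0, -2.3]
width: 12.9
gripper_force: 59.1
tcp [ 427.7 -297.   278.8] rpy [ 3.1391e+00 -2.9000e-03  1.8280e-01] F [ 0.1  0.  -2.3] w 12.9 t 6.65
tool shift /100mm [ 0.77  -3.488 -0.019]
twist/180 [ 0.0008 -0.0009 -0.0055]
```

```bash
python3 -m jog '{"claw":[0,0,0,0,0,0,0,0,0,0,0,0],"xyz":[[0.03,-0.15,0],[0.07,-0.3,0],[0.08,-0.38,0],[0.08,-0.38,0],[0.08,-0.38,0],[0.08,-0.38,0],[0.08,-0.38,0],[0.08,-0.38,0],[0.08,-0.38,0],[0.06,-0.28,0],[0.02,-0.1,0],[0,0,0]],"twist":[[0,0,0],[0,0,0],[0,0,0],[0,0,0],[0,0,0],[0,0,0],[0,0,0],[0,0,0],[0,0,0],[0,0,0],[0,0,0],[0,0,0]]}'
python3 - <<'E'
from h import *; import pickle
a=shot('wrist','v1.png'); pickle.dump(a,open('v1.pkl','wb'))
for l in ['stand','pink_flask','blue_flask']: print(l,[(np.round(b['rect']).tolist(),round(b['score'],2)) for b in optics.boxes_of('wrist',l)[:4]])
togo([440,180,280],0.2)
E
```

```text
clock: 8.15
eef_pos: [435.2, 60.2, 276.2]
tool_rot: [3.141, 0.002, 0.184]
force: [1.0, -0.4, -1.9]
width: 12.7
gripper_force: 59.2
stand [([91.0, 1.0, 178.0, 111.0], 0.75)]
pink_flask [([527.0, 197.0, 33.0, 48.0], 0.89), ([235.0, 159.0, 84.0, 170.0], 0.73), ([472.0, 1.0, 40.0, 8.0], 0.46)]
blue_flask [([418.0, 74.0, 117.0, 46.0], 0.65)]
tcp [436.   58.7 276.8] rpy [3.141e+00 8.000e-04 1.806e-01] F [-0.5 -0.3 -1.6] w 12.7 t 8.35
tool shift /100mm [ 0.257 -1.186 -0.033]
twist/180 [ 0.0002  0.0002 -0.0062]
```

View pics/v1.png

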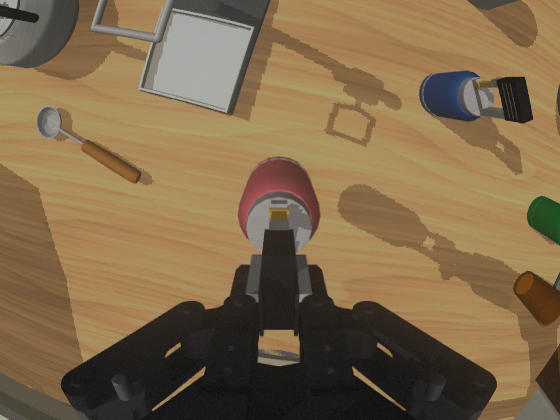

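The eye's front bar runs from (95,27) to (158,41), to the left of the tray. The flask hangs straight in the grip with the brass gate at (279,213), facing away. For the second view I'll move left.

```bash
python3 -m jog '{"claw":[0,0,0,0,0,0],"xyz":[[0.06,-0.15,0],[0.09,-0.35,0],[0.1,-0.38,0],[0.1,-0.28,0],[0.04,-0.12,0],[0,0,0]],"twist":[[0,0,0],[0,0,0],[0,0,0],[0,0,0],[0,0,0],[0,0,0]]}'
python3 - <<'E'
from h import *; import pickle
a=shot('wrist','v2.png'); pickle.dump(a,open('v2.pkl','wb'))
togo([440,180,280],0.2)
i=np.vstack([cv2.resize(cv2.imread('pics/v1.png')[0:75,70:270],(800,300),interpolation=cv2.INTER_CUBIC),cv2.resize(cv2.imread('pics/v2.png')[0:75,180:380],(800,300),interpolation=cv2.INTER_CUBIC)])
cv2.imwrite('pics/v12.png',i)
E
```

```text
clock: 9.1
eef_pos: [451.3, 192.5, 276.8]
tool_rot: [3.141, 0.001, 0.183]
force: [0.2, -0.4, -2.0]
width: 12.9
gripper_force: 59.2
tcp [451.2 191.5 276.8] rpy [3.1403e+00 1.0000e-03 1.8150e-01] F [-0.5 -0.1 -3.4] w 12.9 t 9.15
tool shift /100mm [-0.131  0.093 -0.032]
twist/180 [ 0.0004  0.0003 -0.0059]
```

View pics/v12.png

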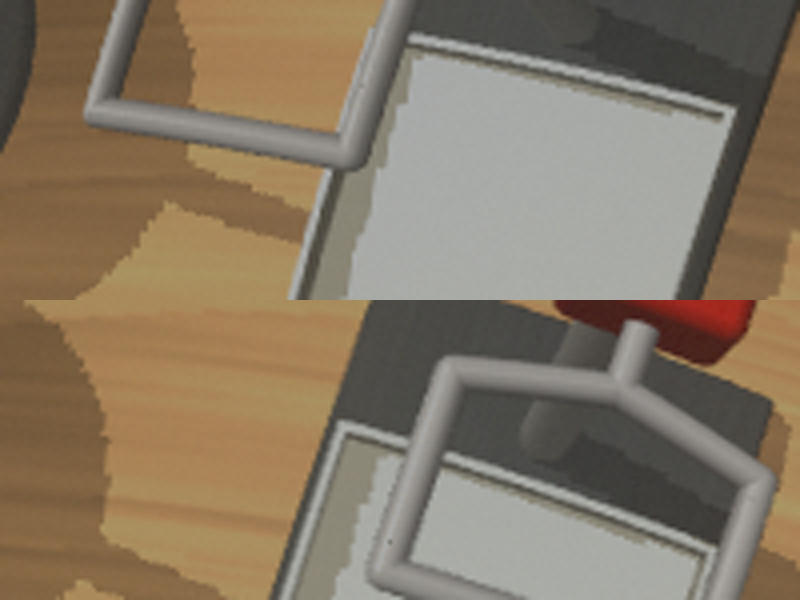

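The eye ring is clear in both views. In v1 the front bar's corners are at crop (97,109) and (345,152). In v2 its left corner is at crop (388,273).

Run:
```python
from h import *; import pickle
np.set_printoptions(precision=2,suppress=True)
a=pickle.load(open('v1.pkl','rb'));b=pickle.load(open('v2.pkl','rb'))
q=lambda u,v,x0:(x0+(u+.5)/4-.5,(v+.5)/4-.5)
L,e=tri([ray(a,*q(97,109,70),True),ray(b,*q(388,273,180),True)]); print('L',L,e)
for z in (L[2],200,220,240):
    l=atz(a,*q(97,109,70),z,True);r=atz(a,*q(345,152,70),z,True); l2=atz(b,*q(388,273,180),z,True)
    d=l-r; m=(l+r)/2; print(z,l,r,l2,'len',np.linalg.norm(d),'mid',m,'yaw stand',np.arctan2(d[1],d[0])-np.pi/2)
l=atz(a,*q(97,109,70),L[2],True);r=atz(a,*q(345,152,70),L[2],True)
print('pred v2 r crop',(proj(b,r,True)-[180,0])*4)
# scene & top check
for c,(uv,off) in {'scene':None,'top':None}.items() if False else []: pass
s=optics.get_image('scene');t=optics.get_image('top')
for n,p in(('l',l),('r',r)): print(n,'scene crop',(proj(s,p)-[255,200])*4+[400,0],'top crop',(proj(t,p)-[180,165])*4+[400,300])
```

```text
L [552.34 212.76 210.94] [0.13943482898879742, 0.13943482898888274]
210.94033479231766 [552.48 212.75 210.94] [545.94 162.31 210.94] [552.2  212.77 210.94] len 50.85710662749913 mid [549.21 187.53 210.94] yaw stand -0.12890691652524966
200 [554.37 219.96 200.  ] [547.49 166.87 200.  ] [553.23 213.01 200.  ] len 53.541893085758254 mid [550.93 193.41 200.  ] yaw stand -0.12890691652524966
220 [550.91 206.77 220.  ] [544.66 158.54 220.  ] [551.34 212.58 220.  ] len 48.633841350185385 mid [547.78 182.66 220.  ] yaw stand -0.12890691652524988
240 [547.45 193.58 240.  ] [541.83 150.22 240.  ] [549.44 212.15 240.  ] len 43.72578961461255 mid [544.64 171.9  240.  ] yaw stand -0.12890691652524988
pred v2 r crop [690.57 374.85]
l scene crop [638.02 100.4 ] top crop [507.76 467.13]
r scene crop [599.83  55.04] top crop [574.21 474.73]
```

```bash
python3 -m jog '{"claw":[0,0,0,0,0,0],"xyz":[[0,0,0],[0,0,0],[0,0,0.12],[0,0,0.15],[0,0,0.09],[0,0,0]],"twist":[[0,0,0.035],[0,0,0.04],[0,0,0.024],[0,0,0],[0,0,0],[0,0,0]]}'; python3 -c "
from h import *
togo([509.5,192.6,240],-0.129)"
```

```text
clock: 10.0
eef_pos: [451.0, 192.1, 240.6]
tool_rot: [3.141, 0.001, -0.129]
force: [0.0, 0.8, -2.4]
width: 12.7
gripper_force: 59.1
tcp [451.  192.1 240.6] rpy [ 3.1406e+00  1.1000e-03 -1.2920e-01] F [ 0.   0.8 -2.4] w 12.7 t 10.0
tool shift /100mm [ 0.58  -0.08   0.005]
twist/180 [ 0.0003  0.0004 -0.0001]
```

```bash
python3 -m jog '{"claw":[0,0,0,0,0],"xyz":[[0.15,-0.02,0],[0.2,-0.03,0],[0.15,-0.03,0],[0.05,0,0],[0,0,0]],"twist":[[0,0,0],[0,0,0],[0,0,0],[0,0,0],[0,0,0]]}'
python3 - <<'E'
from h import *; import pickle
togo([509.5,192.6,240],-0.129)
a=shot('wrist','v3.png'); pickle.dump(a,open('v3.pkl','wb')); s=shot('scene','s3.png')
print([proj(a,p,True) for p in ([552.4,212.7,211],[545.9,162.3,211])])
i=cv2.resize(cv2.imread('pics/v3.png')[40:240,180:380],(400,400),interpolation=cv2.INTER_CUBIC)
j=cv2.resize(cv2.imread('pics/s3.png')[190:290,255:355],(400,400),interpolation=cv2.INTER_CUBIC)
cv2.imwrite('pics/v3c.png',np.hstack([i,j]))
E
```

```text
clock: 10.62
eef_pos: [507.2, 193.7, 241.1]
tool_rot: [3.142, -0.0, -0.129]
force: [-0.7, -0.5, -2.8]
width: 13.2
gripper_force: 59.1
tcp [507.2 193.7 241.1] rpy [ 3.1416e+00 -1.0000e-04 -1.2880e-01] F [-0.7 -0.5 -2.8] w 13.2 t 10.625
tool shift /100mm [0.024 0.008 0.011]
twist/180 [ 0.     -0.      0.0001]
[array([234.18177009, 174.1217766 ]), array([327.10882762, 174.14247632])]
```

View pics/v3c.png

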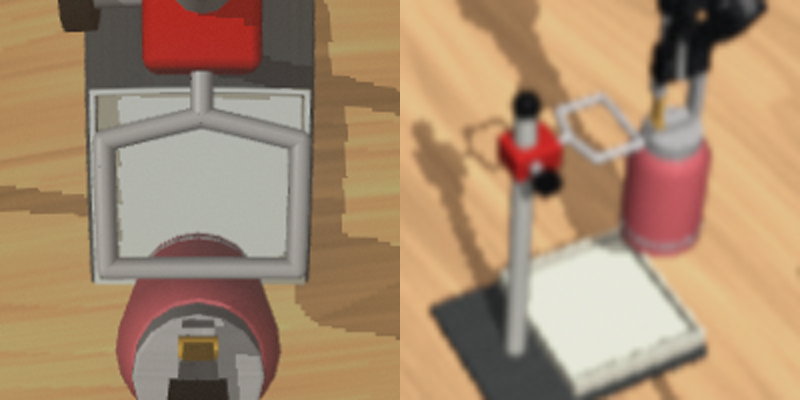

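The hook is lined up with the bar: the gate is at crop x 198 and the bar's middle at 205, about 2 mm off. I'll refine the height using all the views.

Run:
```python
from h import *; import pickle
np.set_printoptions(precision=2,suppress=True)
a,b,c=[pickle.load(open(f'v{k}.pkl','rb')) for k in (1,2,3)]
q=lambda u,v,x0,y0,k:(x0+(u+.5)/k-.5,y0+(v+.5)/k-.5)
L,e=tri([ray(a,*q(97,109,70,0,4),True),ray(b,*q(388,273,180,0,4),True),ray(c,*q(107,267,180,40,2),True)]);print(L,e)
R,e=tri([ray(a,*q(345,152,70,0,4),True),ray(c,*q(303,267,180,40,2),True)]);print(R,e)
M=(L+R)/2; d=L-R; print(M,np.linalg.norm(d),np.arctan2(d[1],d[0])-np.pi/2)
togo(M,-0.129)
```

```text
[552.55 213.06 210.31] [0.0954091553726187, 0.3943721355441894, 0.32368770847195416]
[546.15 160.74 213.61] [0.743858706435236, 0.7438587064351856]
[549.35 186.9  211.96] 52.80850831440508 -0.12164188660677322
tcp [506.4 193.9 241.1] rpy [ 3.14  0.   -0.13] F [ 0.1 -0.4 -2.5] w 13.1 t 10.725
tool shift /100mm [0.43 0.01 0.29]
twist/180 [0. 0. 0.]
```

```bash
python3 -m jog '{"claw":[0,0,0,0],"xyz":[[0.1,0.01,0],[0.1,0,0],[0.06,0,0],[0,0,0]],"twist":[[0,0,0],[0,0,0],[0,0,0],[0,0,0]]}'
python3 -m jog '{"claw":[0,0,0,0],"xyz":[[0.05,0,0],[0.03,0,0],[0,0,0],[0,0,0]],"twist":[[0,0,0],[0,0,0],[0,0,0],[0,0,0]]}'; python3 -c "
from h import *
togo([549.35,186.9,211.5],-.129)"
```

```text
clock: 11.22
eef_pos: [531.6, 189.6, 240.6]
tool_rot: [3.141, 0.003, -0.128]
force: [-3.9, -0.3, -1.2]
width: 13.2
gripper_force: 59.4
clock: 11.72
eef_pos: [537.9, 188.8, 239.9]
tool_rot: [3.14, 0.005, -0.127]
force: [-6.0, 1.7, -3.2]
width: 12.6
gripper_force: 59.1
tcp [537.9 188.8 239.9] rpy [ 3.1401  0.0053 -0.1273] F [-6.   1.7 -3.2] w 12.6 t 11.725
tool shift /100mm [0.118 0.004 0.284]
twist/180 [0.0005 0.0017 0.0005]
```

```bash
python3 -m jog '{"claw":[0,0,0,0],"xyz":[[0.05,0,0],[0.04,0,0],[0,0,0],[0,0,0]],"twist":[[0,0,0],[0,0,0],[0,0,0],[0,0,0]]}'; python3 -c "
from h import *
togo([549.35,186.9,211.5],-.129)"
```

```text
clock: 12.22
eef_pos: [546.6, 187.5, 239.5]
tool_rot: [3.14, 0.006, -0.127]
force: [-4.8, 0.7, -6.7]
width: 13.1
gripper_force: 58.8
tcp [546.6 187.5 239.5] rpy [ 3.1398  0.0059 -0.1273] F [-4.8  0.7 -6.7] w 13.1 t 12.225
tool shift /100mm [0.03  0.002 0.28 ]
twist/180 [0.0006 0.0019 0.0006]
```

```bash
python3 -m jog '{"claw":[0,0,0,0],"xyz":[[0,0,0.06],[0,0,0.05],[0,0,0.05],[0,0,0]],"twist":[[0,0,0],[0,0,0],[0,0,0],[0,0,0]]}';python3 -m jog '{"claw":[0,0,0],"xyz":[[0,0,0.03],[0,0,0],[0,0,0]],"twist":[[0,0,0],[0,0,0],[0,0,0]]}'
```

```text
clock: 12.72
eef_pos: [550.5, 187.2, 225.1]
tool_rot: [-3.141, -0.002, -0.129]
force: [-0.6, -0.7, -1.6]
width: 12.9
gripper_force: 59.1
clock: 13.1
eef_pos: [549.6, 187.4, 222.2]
tool_rot: [-3.141, -0.0, -0.128]
force: [0.6, -0.2, -2.3]
width: 12.8
gripper_force: 59.1
```

```bash
python3 -m jog '{"claw":[0,0,0],"xyz":[[0,0,0.02],[0,0,0],[0,0,0]],"twist":[[0,0,0],[0,0,0],[0,0,0]]}';python3 -m jog '{"claw":[0,0,0],"xyz":[[0,0,0.015],[0,0,0],[0,0,0]],"twist":[[0,0,0],[0,0,0],[0,0,0]]}'
```

```text
clock: 13.48
eef_pos: [549.3, 187.5, 220.0]
tool_rot: [3.142, -0.0, -0.128]
force: [-0.9, -0.2, -2.5]
width: 13.0
gripper_force: 59.1
clock: 13.85
eef_pos: [549.4, 187.4, 218.5]
tool_rot: [-3.142, -0.0, -0.128]
force: [-0.2, 0.3, -3.3]
width: 12.6
gripper_force: 59.1
```

```bash
python3 -m jog '{"claw":[0,0,0],"xyz":[[0,0,0.012],[0,0,0],[0,0,0]],"twist":[[0,0,0],[0,0,0],[0,0,0]]}';python3 -m jog '{"claw":[0,0,0],"xyz":[[0,0,0.012],[0,0,0],[0,0,0]],"twist":[[0,0,0],[0,0,0],[0,0,0]]}'
```

```text
clock: 14.22
eef_pos: [549.5, 187.5, 217.4]
tool_rot: [-3.142, -0.0, -0.128]
force: [-0.1, 0.4, -2.0]
width: 12.5
gripper_force: 59.2
clock: 14.6
eef_pos: [549.5, 187.5, 216.9]
tool_rot: [-3.141, -0.001, -0.128]
force: [-2.4, -0.5, 5.7]
width: 12.6
gripper_force: 60.4
```

```bash
python3 -m jog '{"claw":[0,0,0],"xyz":[[0,0,-0.005],[0,0,0],[0,0,0]],"twist":[[0,0,0],[0,0,0],[0,0,0]]}'
python3 - <<'E'
from h import *
shot('wrist','v4.png'); shot('scene','s4.png')
i=cv2.resize(cv2.imread('pics/v4.png')[90:290,180:380],(400,400),interpolation=cv2.INTER_CUBIC)
j=cv2.resize(cv2.imread('pics/s4.png')[200:280,260:340],(400,400),interpolation=cv2.INTER_CUBIC)
cv2.imwrite('pics/v4c.png',np.hstack([i,j]))
E
```

```text
clock: 14.98
eef_pos: [549.5, 187.5, 216.9]
tool_rot: [-3.141, -0.0, -0.128]
force: [-1.8, 0.1, 5.8]
width: 13.0
gripper_force: 60.2
```

View pics/v4c.png

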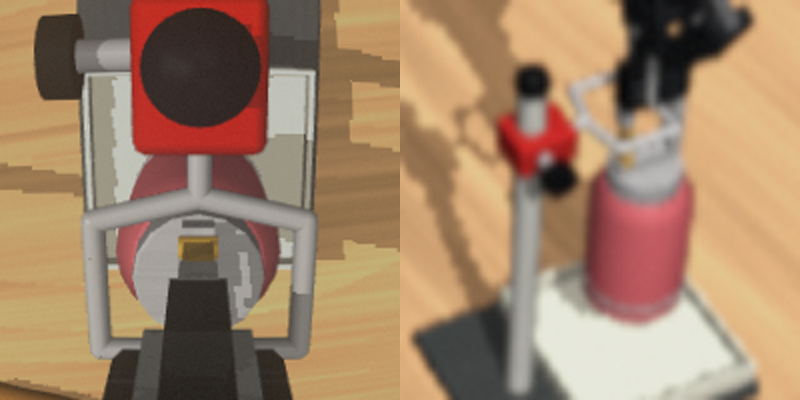

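The bar is inside the loop and the brass gate is shut: wrist crop (198,248), behind the ring's front bar at crop row 345. Now I'll release gently.

```bash
python3 -m jog '{"claw":[0,0,0.15,0.25,0.4,0.4,0.4,0.4],"xyz":[[0,0,-0.005],[0,0,0],[0,0,0],[0,0,0],[0,0,0],[0,0,0],[0,0,0],[0,0,0]],"twist":[[0,0,0],[0,0,0],[0,0,0],[0,0,0],[0,0,0],[0,0,0],[0,0,0],[0,0,0]]}'
python3 -m jog '{"claw":[0.4,0.4,0.4,0.4,0.4,0.4,0.4,0.4,0.4],"xyz":[[0,0,-0.05],[0,0,-0.1],[0,0,-0.2],[0,0,-0.3],[0,0,-0.3],[0,0,-0.2],[0,0,0],[0,0,0],[0,0,0]],"twist":[[0,0,0],[0,0,0],[0,0,0],[0,0,0],[0,0,0],[0,0,0],[0,0,0],[0,0,0],[0,0,0]]}'
python3 -m jog '{"claw":[0.4,0.4,0.4,0.4,0.4,0.4,0.4],"xyz":[[-0.3,0,0],[-0.4,0,0],[-0.4,0,0],[0,0,0],[0,0,0],[0,0,0],[0,0,0]],"twist":[[0,0,0],[0,0,0],[0,0,0],[0,0,0],[0,0,0],[0,0,0],[0,0,0]]}'
python3 - <<'E'
from h import *
A=shot('wrist','v5.png');a=shot('scene','s5.png')['color'].astype(int)
for k in range(12): b=shot('scene')['color'].astype(int)
print('motion diff',np.abs(b-a)[200:290,260:350].max(), np.abs(b-a)[200:290,260:350].mean())
i=cv2.resize(cv2.imread('pics/v5.png')[0:200,180:380],(400,400),interpolation=cv2.INTER_CUBIC)
j=cv2.resize(cv2.imread('pics/s5.png')[200:280,260:340],(400,400),interpolation=cv2.INTER_CUBIC)
cv2.imwrite('pics/v5c.png',np.hstack([i,j]))
E
```

```text
clock: 16.08
eef_pos: [549.3, 187.4, 217.1]
tool_rot: [3.142, 0.0, -0.128]
force: [0.1, 0.5, -0.7]
width: 34.0
gripper_force: 0.0
clock: 17.2
eef_pos: [548.8, 187.2, 331.1]
tool_rot: [3.141, 0.002, -0.128]
force: [-0.8, 0.2, 0.2]
width: 34.1
gripper_force: 0.0
clock: 18.08
eef_pos: [440.9, 201.3, 331.8]
tool_rot: [3.141, 0.0, -0.129]
force: [0.1, 0.2, 0.4]
width: 34.1
gripper_force: 0.0
motion diff 4 0.6341563786008231
```

View pics/v5c.png

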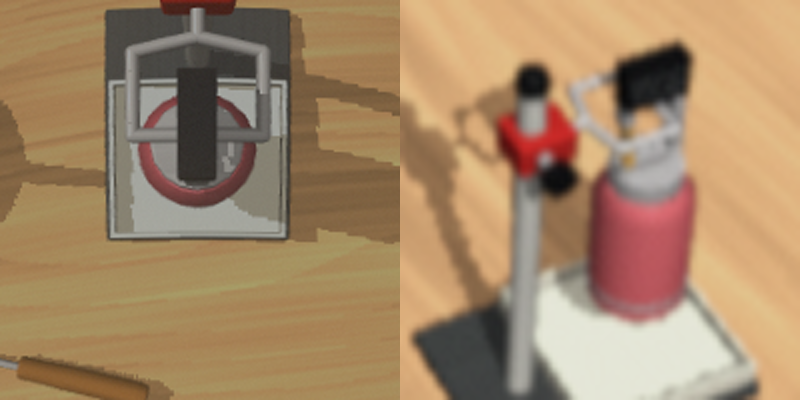

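The flask hangs from the bar over the tray with the gate shut, and it is still.

```bash
python3 -c "
from h import *
print(order.finish_job())"
```

```text
the job is handed in; nothing more can be done
None
```

The pink flask hangs still on the stand's eye over the drip tray, with the bar inside the loop and the gate shut; nothing else was touched, and the job was handed in at about 19 s on the robot's clock.

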